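Flip the rosette's tray marker from red to green

TASK

The plaster rosette has set hard: on the tray it lies in, push the hinged red marker right over its pivot with your fingertips, gently and without gripping it, so that it ends lying flat on the other side with its green face up. Leave the other two trays' markers on red, and do not lift or shift the rosette, the other work in the trays or anything else on the bench.

Things in the scene. Friction and masses are not known exactly. Their poses are not given: they have to be found in the camera images.
- tray_1: left plywood job tray, 12 mm thick, fast on the table, from x = -98 to +85 mm and y = -64 to +64 about its origin (on its underside); x points away from the robot, y to its left, z up. The cork-lined bay for a piece of work is centred at x = +34 mm, floor at z = 14, edging up to z = 22; the front strip (x below -20) carries the marker.
- pivot_1 (a point): middle of the left marker's hinge pin: at x = -60 mm, z = 55 in the tray's frame, axes as the tray's; the pin runs along x. Aluminium bracket, 56 mm along x: two ears at x = +-21.5 from here, reaching 12.5 mm either way in y, up to 3 mm above the pin; the strip below is clear to 40 mm under the pin.
- marker_1 (a joint): turn of the left marker, rad: 0 = lies level on the tray's +y side, red (white bar) up; pi/2 = upright; pi = level on the -y side, green (white tick) up. Plate 4 mm thick, 56 along the pin, 10 to 62 mm from the pin. A stiff hinge: left alone it stays put between about 55 and 125 degrees; nearer an end it sinks slowly onto its stop.
- tab_1 (a point): end of the left marker's black ribbed thumb tab, 36 mm from the pin, opposite the plate (tray's -y side at the start); tab 18 mm wide, 4 thick, in line with the plate. Pressing it down (1 to 3 N) raises the plate like a seesaw; the end goes down as far as straight below the pin.
- tray_2: middle plywood job tray, 12 mm thick, fast on the table, from x = -98 to +85 mm and y = -64 to +64 about its origin (on its underside); x points away from the robot, y to its left, z up. The cork-lined bay for a piece of work is centred at x = +34 mm, floor at z = 14, edging up to z = 22; the front strip (x below -20) carries the marker.
- pivot_2 (a point): middle of the middle marker's hinge pin: at x = -60 mm, z = 55 in the tray's frame, axes as the tray's; the pin runs along x. Aluminium bracket, 56 mm along x: two ears at x = +-21.5 from here, reaching 12.5 mm either way in y, up to 3 mm above the pin; the strip below is clear to 40 mm under the pin.
- marker_2 (a joint): turn of the middle marker, rad: 0 = lies level on the tray's +y side, red (white bar) up; pi/2 = upright; pi = level on the -y side, green (white tick) up. Plate 4 mm thick, 56 along the pin, 10 to 62 mm from the pin. A stiff hinge: left alone it stays put between about 55 and 125 degrees; nearer an end it sinks slowly onto its stop.
- tab_2 (a point): end of the middle marker's black ribbed thumb tab, 36 mm from the pin, opposite the plate (tray's -y side at the start); tab 18 mm wide, 4 thick, in line with the plate. Pressing it down (1 to 3 N) raises the plate like a seesaw; the end goes down as far as straight below the pin.
- tray_3: right plywood job tray, 12 mm thick, fast on the table, from x = -98 to +85 mm and y = -64 to +64 about its origin (on its underside); x points away from the robot, y to its left, z up. The cork-lined bay for a piece of work is centred at x = +34 mm, floor at z = 14, edging up to z = 22; the front strip (x below -20) carries the marker.
- pivot_3 (a point): middle of the right marker's hinge pin: at x = -60 mm, z = 55 in the tray's frame, axes as the tray's; the pin runs along x. Aluminium bracket, 56 mm along x: two ears at x = +-21.5 from here, reaching 12.5 mm either way in y, up to 3 mm above the pin; the strip below is clear to 40 mm under the pin.
- marker_3 (a joint): turn of the right marker, rad: 0 = lies level on the tray's +y side, red (white bar) up; pi/2 = upright; pi = level on the -y side, green (white tick) up. Plate 4 mm thick, 56 along the pin, 10 to 62 mm from the pin. A stiff hinge: left alone it stays put between about 55 and 125 degrees; nearer an end it sinks slowly onto its stop.
- tab_3 (a point): end of the right marker's black ribbed thumb tab, 36 mm from the pin, opposite the plate (tray's -y side at the start); tab 18 mm wide, 4 thick, in line with the plate. Pressing it down (1 to 3 N) raises the plate like a seesaw; the end goes down as far as straight below the pin.
- plaster_rosette_mid (a point): centre of the round white plaster rosette, 72 mm across, 17 mm high (0.18 kg, loose), lying in the bay of one of the three trays; point half-way up
- moulding_mid (a point): centre of a short length of white plaster moulding, 46 x 90 x 24 mm, rectangular with rounded beads along it, loose, lying in another tray's bay; point half-way up
- wedge_mid (a point): centre of the brown wooden wedge, 34 x 100 x 28 mm, loose, lying in another tray's bay; point half-way up
- pigment_jar_0: bystander: glass pigment jar with orange-brown pigment and black cap, 51 mm across, 75 high; origin at the centre of its underside
- pigment_jar_1: bystander: glass pigment jar with blue pigment and black cap, 51 mm across, 75 high; origin at the centre of its underside
- mixing_bowl: bystander: green rubber plaster bowl, 120 mm across, 60 high; origin at the centre of its underside
- glue_bottle: bystander: white glue bottle with orange nozzle, 47 x 64 x 186 mm; origin at the centre of its underside
- screwdriver_flat: bystander: screwdriver with red handle, 215 mm long, 28 high, lying at the right; origin at the centre of its underside
Not all that is in view belongs to the job. Leave any purple look-alike of the part that bears plaster_rosette_mid alone.

How it is judged:
At the end, for the whole second after the job is handed in: The marker of the tray that holds the rosette lies at rest on the other side, green up (within 8 degrees of its stop); the other two lie on red (within 6 degrees); the work in the trays is within 12 mm and the bystanders within 20 mm of where they began ((((x of plaster_rosette_mid in the frame of pivot_1 between 0.04 and 0.15 m and y of plaster_rosette_mid in the frame of pivot_1 between -0.07 and 0.07 m) and value of joint marker_1 above 3 rad and value of joint each of marker_2, marker_3 below 0.1 rad) or ((x of plaster_rosette_mid in the frame of pivot_2 between 0.04 and 0.15 m and y of plaster_rosette_mid in the frame of pivot_2 between -0.07 and 0.07 m) and value of joint marker_2 above 3 rad and value of joint each of marker_1, marker_3 below 0.1 rad) or ((x of plaster_rosette_mid in the frame of pivot_3 between 0.04 and 0.15 m and y of plaster_rosette_mid in the frame of pivot_3 between -0.07 and 0.07 m) and value of joint marker_3 above 3 rad and value of joint each of marker_1, marker_2 below 0.1 rad)) and velocity of joint marker_1 between -0.1 and 0.1 rad/s and velocity of joint marker_2 between -0.1 and 0.1 rad/s and velocity of joint marker_3 between -0.1 and 0.1 rad/s and distance of each of plaster_rosette_mid, moulding_mid, wedge_mid from where it was at the start of the episode below 0.012 m and distance of each of pigment_jar_0, pigment_jar_1, mixing_bowl, glue_bottle, screwdriver_flat from where it was at the start of the episode below 0.02 m); the robot touches nothing.
It fails at once if the marker of a tray that does not hold the rosette is turned by more than 20 degrees ((not (x of plaster_rosette_mid in the frame of pivot_1 between 0.04 and 0.15 m and y of plaster_rosette_mid in the frame of pivot_1 between -0.07 and 0.07 m) and value of joint marker_1 above 0.35 rad) or (not (x of plaster_rosette_mid in the frame of pivot_2 between 0.04 and 0.15 m and y of plaster_rosette_mid in the frame of pivot_2 between -0.07 and 0.07 m) and value of joint marker_2 above 0.35 rad) or (not (x of plaster_rosette_mid in the frame of pivot_3 between 0.04 and 0.15 m and y of plaster_rosette_mid in the frame of pivot_3 between -0.07 and 0.07 m) and value of joint marker_3 above 0.35 rad)).
It fails at once if a piece of work in the trays is lifted or shifted by more than 12 mm (distance of any of plaster_rosette_mid, moulding_mid, wedge_mid from where it was at the start of the episode above 0.012 m).
It fails at once if a bystander is shifted by more than 20 mm or lifted (distance of any of pigment_jar_0, pigment_jar_1, mixing_bowl, glue_bottle, screwdriver_flat from where it was at the start of the episode above 0.02 m).
It fails at once if a marker is gripped or forced (more than 20 N between the fingers and it) (contact force between the fingers and marker_1 above 20 N or contact force between the fingers and marker_2 above 20 N or contact force between the fingers and marker_3 above 20 N).
It also fails if it takes over 40 s, if anything falls off the work surface, if the arm or the gripper's body presses on something with over 40 N, if the wrist force passes 120 N, or if a joint passes its speed limit or range.

ROBOT

A 7-joint arm with a two-finger parallel gripper is mounted at the origin on a cart in front of the work surface, level with it; the furniture and walls round the work are solid. World frame = base frame: x ahead of the robot, y to its left, z up, the work surface at z = 0. Lengths are in m, angles in rad, forces in N, time in s.
With the tool pointing down it reaches from about 0.425 to 0.95 m from the base axis. Payload 4.7 kg.
Tool frame: the origin (TCP) lies at the very end of the fingers, on their centre line; the grasp point (between the pads) lies 19 mm behind it; z points along the fingers, y is the line along which they close (so a half turn about z gives the same grasp; the last joint's range is limited). The gripper opens to 87 mm and grips with 3 to 60 N. Pads are 19 mm wide; open, the fingers measure 117 mm over their backs; the gripper's body (75 mm by 190 mm) begins 51 mm behind the grasp point.
Start: joints at [1.079, 0.469, -0.049, 1.532, 0.024, 1.141, -0.082], TCP at [0.301, -0.604, 0.223] pointing down, gripper open.
Joint ranges: [-2.59, 2.59], [-0.33, 1.99], [-1.39, 1.29], [0.1, 2.45], [-1.04, 4.18], [0.21, 1.99], [-2.66, 2.66]. Speed limits (rad/s): [2.57, 2.57, 3.14, 3.14, 3.14, 3.14, 3.14].

INTERFACE

Orientations are given as [roll, pitch, yaw] about the fixed x, y, z axes, in that order (R = Rz(yaw) Ry(pitch) Rx(roll)).
In Python, from workcell import readout, capture, get_calibration, job gives the robot as it stands.
- The arm moves only by the tool step_arm, never from a script. Its argument "targets" is a list of rows, each an object of numbers: "tx", "ty", "tz": the shift along the world's x, y, z scaled (see below); "rx", "ry", "rz": the turn, a rotation vector about the world's x, y, z scaled (see below); "grip": the closure, from 0 (fully open) to 1 (shut). In form: [{"tx": .., "ty": .., "tz": .., "rx": .., "ry": .., "rz": .., "grip": ..}, ...]. A call has 1 to 5 rows; each row is the pose to reach, as a shift and turn from the pose commanded when the call began; what a row does not reach only later rows make up. The controller multiplies each number of a shift by 100 mm and each number of a turn by 90 degrees. A row lasts 1/12 s, in which the tool goes at most 41.7 mm and 7.16 degrees, less where a joint would pass 70% of its speed; a pose out of reach is approached as far as the arm can. A call with a number of a shift or a turn outside -1 to 1 is refused whole. A call with a gripper value outside its range is refused whole. The fingers move at their own pace and stop on an object; "newtons" is the grip in N (left out, the last holds). Time passes only in rows, so rows that repeat a pose let the fingers close. It gives the time, the measured TCP pose, the force, the opening and the grip force at its end, in the units of the state.
- readout.state(): the state, without advancing time (a new reading comes with each control period).
- capture(name): name is "scene" or "side" or "wrist"; returns (picture, depth): 420x560x3 uint8, red, green, blue; 420x560 float32, m along the optical axis (not along the pixel's ray), 0 where there is no reading.
- get_calibration(name): a dict with "intrinsics" (3x3 intrinsics, pixels), "world_to_cam" (4x4, takes a point from world to camera coordinates); the wrist camera has in their place "tool_from_camera" (4x4, takes a point from camera to tool coordinates, whose origin is the TCP and whose axes are the flange's). Camera axes: x right, y up, looking along -z (the intrinsics and any distortion apply to the point x, -y, -z); pixel columns grow to the right and rows downward; lengths in m; the calibration is good to about 2 mm. A picture is of the moment at which its call begins: read the wrist's pose just before it. get_calibration takes no time and is no camera call.
- job.hand_in(): hands the job in; it is judged then, once.
The state is a dict: "time": time; "joint_positions": joint angles; "qd": joint speeds; "joint_torque": joint torques, N m; "ee_pos": TCP position; "tcp_rot": TCP orientation; "ft_force": force on the tool from outside, world axes, zero at the start; "ft_torque": the same for the moment, N m; "grip_width": opening from 0.0 (shut) to 1.0 (fully open); "finger_force": force on a finger pad.
Only numpy, scipy, OpenCV 4.12 (cv2) and the standard library are available. Lean on these libraries where they do the work, as an engineer would, in place of code of your own. Each camera call takes 0.05 s, during which the arm holds its last target. There are 200 camera calls.

## Working session

There is one attempt and no reset: what is moved stays moved. The work goes in short steps, Python scripts to look and compute and a tool call to move; the robot and the scene stay as the last step left them, time stands still between calls to the robot, and variables do not carry over. Pictures are saved under pics/ and viewed, at most 10 in all, crops included, and the job is handed in when it is done.

Besides the shell and the picture viewer there is one more tool, called as a command line: name --argument value ..., lists and objects as JSON in quotes. step_arm: Moves the arm, as the interface text tells. Its arguments: {"type":"object","properties":{"targets":{"type":"array"},"newtons":{"type":"number"}},"required":["targets"]}

```bash
mkdir -p pics
cat > h.py <<'E'
import numpy as np,cv2
from workcell import readout,capture,get_calibration,job
def cloud(name):
    img,d=capture(name);c=get_calibration(name);K=np.array(c['intrinsics']);W=np.linalg.inv(np.array(c['world_to_cam']))
    v,u=np.mgrid[:420,:560]
    x=(u-K[0,2])/K[0,0]*d;y=(v-K[1,2])/K[1,1]*d
    P=np.stack([x,-y,-d,np.ones_like(d)],-1)@W.T
    P=P[...,:3];P[d==0]=np.nan
    return img,P
E
python3 - <<'E'
from h import *
for n in('scene','side'):
    img,P=cloud(n);np.savez(n,img=img,P=P)
    cv2.imwrite(f'pics/{n}.png',img[...,::-1])
s=readout.state();print(s)
print(get_calibration('scene'))
E
```

```text
{'time': 0.1, 'joint_positions': array([ 1.07907414,  0.46940972, -0.04858148,  1.53352293,  0.02411889,
        1.14099222, -0.08227371]), 'qd': array([-0.00160167, -0.00241958, -0.0016583 , -0.0039593 , -0.00154483,
        0.00065029,  0.00098464]), 'joint_torque': array([ 7.63687149e-04, -5.09169745e+01, -8.13524891e-02, -2.36830419e+01,
       -6.15317049e-02,  3.44497128e-02,  4.98471502e-05]), 'ee_pos': array([ 0.30114332, -0.60352869,  0.22159316]), 'tcp_rot': array([-3.13984849e+00,  8.14423211e-05,  4.62872292e-01]), 'ft_force': array([ 0.39027838, -0.41433905, -0.10230786]), 'ft_torque': array([-0.02192758, -0.00799418, -0.00231609]), 'finger_force': 0.0, 'grip_width': 0.9988269726911375}
{'intrinsics': array([[421.52603197,   0.        , 283.34140053],
       [  0.        , 421.52603197, 210.38504118],
       [  0.        ,   0.        ,   1.        ]]), 'world_to_cam': array([[ 0.64196479, -0.76672605,  0.00351763, -0.41480262],
       [ 0.32002272,  0.27211223,  0.90749127, -0.20224224],
       [-0.69675438, -0.58145172,  0.42005622, -0.81137838],
       [ 0.        ,  0.        ,  0.        ,  1.        ]])}
```

View pics/scene.png

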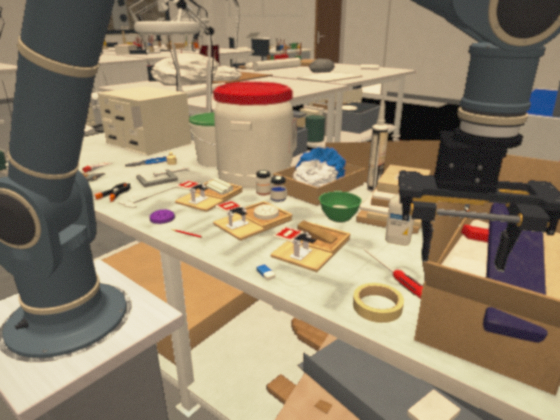

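View pics/side.png

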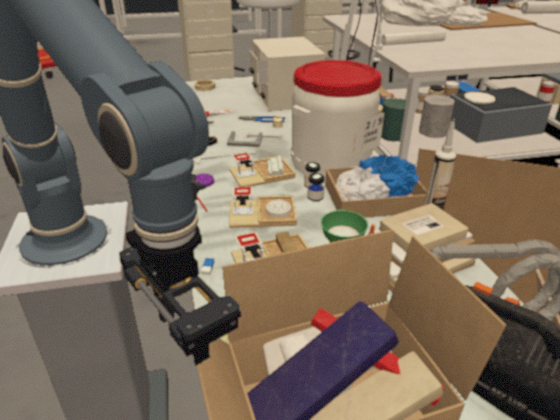

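Scene view: left tray ~(210,195) holds a long white piece (the moulding, at 218,186). The middle tray ~(253,218) holds a round white disc at (267,211). The right tray ~(312,245) holds the brown wedge at (320,232). The purple disc at (162,215) is the look-alike. The round white disc in the middle tray fits the rosette; I'll confirm that in a crop and measure.

Run:
```python
from h import *
z=np.load('scene.npz');img,P=z['img'],z['P']
cv2.imwrite('pics/crop.png',cv2.resize(img[165:280,170:360],None,fx=4,fy=4,interpolation=cv2.INTER_CUBIC)[...,::-1])
for n in('scene','side'):
    z=np.load(n+'.npz');img,P=z['img'],z['P'].copy()
    hsv=cv2.cvtColor(img,cv2.COLOR_RGB2HSV)
    box=(P[...,2]>.0)&(P[...,2]<.12)&(P[...,0]>.3)&(P[...,0]<1)&(abs(P[...,1])<.6)
    red=((hsv[...,0]<8)|(hsv[...,0]>172))&(hsv[...,1]>140)&box
    wood=(hsv[...,0]>10)&(hsv[...,0]<25)&(hsv[...,1]>70)&box&(P[...,2]<.03)
    for nm,m in(('red',red),('wood',wood)):
        k,l,s,c=cv2.connectedComponentsWithStats(m.astype(np.uint8))
        for i in range(1,k):
            if s[i,4]>25:
                q=P[l==i];print(n,nm,s[i],c[i].round(),np.nanmedian(q,0).round(3),np.nanpercentile(q,4,0).round(3),np.nanpercentile(q,96,0).round(3))
```

```text
scene red [187 182  10   5  28] [192. 184.] [0.511 0.251 0.056] [0.493 0.241 0.054] [0.527 0.265 0.057]
scene red [219 202  19   8  79] [229. 205.] [0.474 0.045 0.056] [0.454 0.029 0.054] [0.496 0.073 0.057]
scene red [277 228  13   9  48] [283. 232.] [ 0.449 -0.162  0.056] [ 0.434 -0.174  0.055] [ 0.47  -0.155  0.057]
scene red [178 231  23   6  31] [189. 234.] [0.36  0.082 0.004] [0.351 0.053 0.002] [0.369 0.115 0.006]
scene red [286 230  14   9  61] [293. 234.] [ 0.459 -0.187  0.056] [ 0.438 -0.195  0.055] [ 0.477 -0.177  0.057]
scene red [393 270  30  28 339] [408. 283.] [ 0.5   -0.463  0.02 ] [ 0.482 -0.496  0.01 ] [ 0.52  -0.425  0.025]
scene wood [170 156   7   9  38] [174. 160.] [0.694 0.596 0.013] [0.683 0.59  0.001] [0.706 0.599 0.029]
scene wood [198 157  19  10 124] [208. 162.] [0.761 0.471 0.017] [0.752 0.446 0.003] [0.779 0.519 0.029]
scene wood [ 175  173  145   39 1545] [240. 194.] [0.642 0.185 0.012] [ 0.475 -0.043  0.002] [0.737 0.285 0.028]
scene wood [333 177  31  14 182] [352. 185.] [ 0.914 -0.075  0.018] [ 0.839 -0.08   0.001] [ 0.971 -0.069  0.029]
scene wood [
[... 2503 characters left out ...]
[ 0.442 -0.153  0.014]
side wood [246 252   7   7  34] [249. 255.] [ 0.458 -0.175  0.012] [ 0.45  -0.185  0.01 ] [ 0.464 -0.164  0.014]
side wood [451 261  24  13  71] [463. 267.] [ 0.944 -0.329  0.015] [ 0.902 -0.347  0.006] [ 0.977 -0.317  0.03 ]
side wood [389 281   6  12  47] [391. 286.] [ 0.751 -0.356  0.017] [ 0.748 -0.364  0.006] [ 0.753 -0.349  0.028]
side wood [222 334   8  10  41] [226. 338.] [ 0.372 -0.436  0.024] [ 0.365 -0.446  0.001] [ 0.376 -0.419  0.026]
side wood [352 368  28  20 162] [365. 377.] [ 0.613 -0.561  0.004] [ 0.584 -0.575  0.002] [ 0.638 -0.55   0.006]
side wood [242 371  26  22 265] [253. 380.] [ 0.406 -0.534  0.015] [ 0.391 -0.543  0.003] [ 0.431 -0.531  0.029]
```

View pics/crop.png

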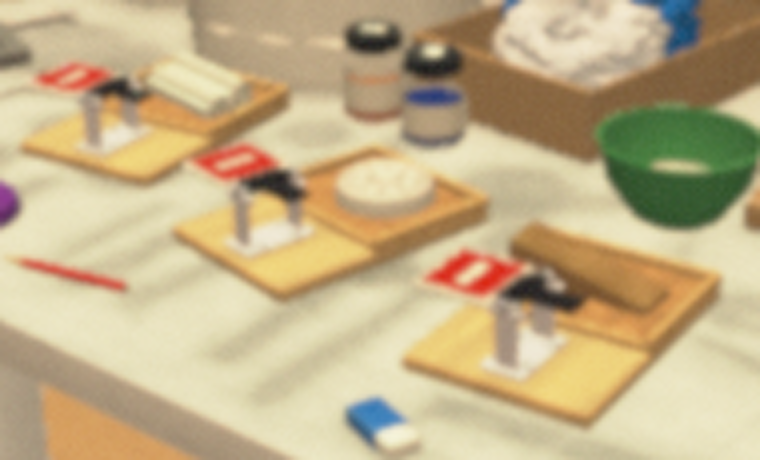

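The crop confirms it: the round white disc is in the middle tray at crop (385,185), the moulding is left and the wedge right. The middle marker's red plate is at crop (235,160) and its black tab at (275,183). Next is the middle tray's pose.

Run:
```python
from h import *
for n in('scene','side'):
    z=np.load(n+'.npz');img,P=z['img'],z['P']
    hsv=cv2.cvtColor(img,cv2.COLOR_RGB2HSV)
    box=(P[...,0]>.38)&(P[...,0]<.68)&(abs(P[...,1])<.11)
    m=(box&(P[...,2]>.007)&(P[...,2]<.03)&(hsv[...,1]>50)).astype(np.uint8)
    k,l,s,c=cv2.connectedComponentsWithStats(m);m=l==1+s[1:,4].argmax()
    print(n,'tray',cv2.minAreaRect(P[m][:,:2].astype(np.float32)*1000))
    red=box&((hsv[...,0]<8)|(hsv[...,0]>172))&(hsv[...,1]>110)&(P[...,2]>.045)
    print('plate',cv2.minAreaRect(P[red][:,:2].astype(np.float32)*1000),np.median(P[red][:,2]))
    blk=box&(hsv[...,2]<70)&(P[...,2]>.03)&(P[...,2]<.1)
    q=P[blk];print('black',blk.sum(),np.percentile(q,[5,50,95],axis=0).round(3))
    ros=box&(hsv[...,1]<60)&(P[...,2]>.024)&(P[...,2]<.04)&(P[...,0]>.5)
    q=P[ros];print('ros',np.percentile(q,[3,50,97],axis=0).round(3))
```

```text
scene tray ((522.5159301757812, 7.886695861816406), (134.00074768066406, 184.798828125), 81.10155487060547)
plate ((474.96270751953125, 53.413238525390625), (50.861141204833984, 47.60102081298828), 85.54129028320312) 0.05558296312084254
black 59 [[ 0.461 -0.009  0.054]
 [ 0.48   0.016  0.058]
 [ 0.677  0.062  0.071]]
ros [[ 0.539 -0.025  0.026]
 [ 0.567 -0.     0.029]
 [ 0.677  0.067  0.036]]
side tray ((526.3898315429688, 9.623390197753906), (133.72259521484375, 183.99398803710938), 80.9613265991211)
plate ((477.40496826171875, 53.53307342529297), (53.410606384277344, 44.63711929321289), 80.81883239746094) 0.057601384452219295
black 59 [[ 0.462 -0.007  0.056]
 [ 0.474  0.017  0.059]
 [ 0.679  0.058  0.075]]
ros [[ 0.539 -0.035  0.025]
 [ 0.569 -0.006  0.029]
 [ 0.675  0.054  0.035]]
```

step_arm --targets '[{"tz": 0.3, "ty": 0.3, "grip": 1}, {"tz": 0.4, "ty": 0.6, "tx": 0.1, "rz": 0.08, "grip": 1}, {"tz": 0.4, "ty": 0.9, "tx": 0.2, "rz": 0.16, "grip": 1}, {"tz": 0.4, "ty": 1, "tx": 0.3, "rz": 0.2, "grip": 1}]' --newtons 20

```text
invalid input
```

step_arm --targets '[{"ty": 0.35, "tx": 0.1, "rz": 0.07, "grip": 1}, {"ty": 0.7, "tx": 0.2, "rz": 0.13, "grip": 1}, {"ty": 1, "tx": 0.3, "rz": 0.2, "grip": 1}]'

```text
invalid input
```

step_arm --targets '[{"ty": 0.35, "tx": 0.1, "rz": 0.07, "grip": 1}, {"ty": 0.7, "tx": 0.2, "rz": 0.13, "grip": 1}, {"ty": 1, "tx": 0.3, "rz": 0.2, "grip": 1}]'

```text
invalid input
```

Middle tray: centre about (0.525, 0.009), yaw about -9°. That puts the pivot at about (0.472, 0.017, 0.055), and the plate centre it predicts matches the measured one. The moves were refused, so I'm retrying with every key given.

step_arm --targets '[{"tx": 0, "ty": 0.3, "tz": 0.2, "rx": 0, "ry": 0, "rz": 0, "grip": 1}, {"tx": 0.1, "ty": 0.6, "tz": 0.3, "rx": 0, "ry": 0, "rz": 0.07, "grip": 1}, {"tx": 0.2, "ty": 0.9, "tz": 0.3, "rx": 0, "ry": 0, "rz": 0.14, "grip": 1}, {"tx": 0.3, "ty": 1, "tz": 0.3, "rx": 0, "ry": 0, "rz": 0.2, "grip": 1}]' --newtons 20

```text
time: 0.43
ee_pos: [0.3302, -0.5027, 0.2535]
tcp_rot: [3.141, 0.006, 0.784]
ft_force: [-19.7, -21.6, 1.0]
grip_width: 0.785
finger_force: 11.4
```

step_arm --targets '[{"tx": 0, "ty": 0, "tz": 0, "rx": 0, "ry": 0, "rz": 0, "grip": 1}, {"tx": 0, "ty": 0, "tz": 0, "rx": 0, "ry": 0, "rz": 0, "grip": 1}]'

```text
time: 0.6
ee_pos: [0.3312, -0.5036, 0.2526]
tcp_rot: [-3.141, -0.0, 0.777]
ft_force: [0.2, 0.6, 0.3]
grip_width: 0.63
finger_force: 0.0
```

Those forces were only inertia, so I'm carrying on.

step_arm --targets '[{"tx": 0.1, "ty": 0.3, "tz": 0, "rx": 0, "ry": 0, "rz": 0.07, "grip": 1}, {"tx": 0.2, "ty": 0.6, "tz": 0, "rx": 0, "ry": 0, "rz": 0.14, "grip": 1}, {"tx": 0.3, "ty": 0.9, "tz": 0, "rx": 0, "ry": 0, "rz": 0.2, "grip": 1}, {"tx": 0.3, "ty": 1, "tz": 0, "rx": 0, "ry": 0, "rz": 0.2, "grip": 1}]'

```text
time: 0.93
ee_pos: [0.3641, -0.3987, 0.2522]
tcp_rot: [-3.141, -0.004, 1.1]
ft_force: [1.1, 0.8, 0.0]
grip_width: 0.327
finger_force: 0.0
```

step_arm --targets '[{"tx": 0.1, "ty": 0.3, "tz": 0, "rx": 0, "ry": 0, "rz": 0.07, "grip": 1}, {"tx": 0.2, "ty": 0.6, "tz": 0, "rx": 0, "ry": 0, "rz": 0.14, "grip": 1}, {"tx": 0.3, "ty": 0.9, "tz": 0, "rx": 0, "ry": 0, "rz": 0.2, "grip": 1}, {"tx": 0.3, "ty": 1, "tz": 0, "rx": 0, "ry": 0, "rz": 0.2, "grip": 1}]'

```text
time: 1.27
ee_pos: [0.3935, -0.2992, 0.2525]
tcp_rot: [3.141, -0.003, 1.413]
ft_force: [0.3, -0.1, -0.3]
grip_width: 0.04
finger_force: 0.0
```

step_arm --targets '[{"tx": 0.1, "ty": 0.3, "tz": 0, "rx": 0.05, "ry": 0, "rz": 0, "grip": 1}, {"tx": 0.2, "ty": 0.6, "tz": 0, "rx": 0.1, "ry": 0, "rz": 0, "grip": 1}, {"tx": 0.3, "ty": 0.9, "tz": 0, "rx": 0.17, "ry": 0, "rz": 0, "grip": 1}, {"tx": 0.3, "ty": 1, "tz": 0, "rx": 0.24, "ry": -0.02, "rz": 0, "grip": 1}, {"tx": 0.3, "ty": 1, "tz": 0, "rx": 0.28, "ry": -0.04, "rz": 0, "grip": 1}]'

```text
time: 1.68
ee_pos: [0.4223, -0.2028, 0.2525]
tcp_rot: [-3.131, -0.45, 1.404]
ft_force: [-1.0, -0.5, -0.5]
grip_width: 0.006
finger_force: 0.0
```

step_arm --targets '[{"tx": 0.1, "ty": 0.3, "tz": 0, "rx": 0, "ry": 0, "rz": 0, "grip": 1}, {"tx": 0.2, "ty": 0.6, "tz": 0, "rx": 0, "ry": 0, "rz": 0, "grip": 1}, {"tx": 0.3, "ty": 0.9, "tz": 0, "rx": 0, "ry": 0, "rz": 0, "grip": 1}, {"tx": 0.3, "ty": 1, "tz": 0, "rx": 0, "ry": 0, "rz": 0, "grip": 1}, {"tx": 0.3, "ty": 1, "tz": 0, "rx": 0, "ry": 0, "rz": 0, "grip": 1}]'

```text
time: 2.1
ee_pos: [0.4512, -0.1014, 0.2526]
tcp_rot: [-3.129, -0.445, 1.406]
ft_force: [-1.2, -0.2, 0.1]
grip_width: 0.003
finger_force: 0.0
```

step_arm --targets '[{"tx": 0.1, "ty": 0.4, "tz": -0.3, "rx": 0, "ry": 0, "rz": 0, "grip": 1}, {"tx": 0.17, "ty": 0.8, "tz": -0.6, "rx": 0, "ry": 0, "rz": 0, "grip": 1}, {"tx": 0.17, "ty": 0.94, "tz": -0.9, "rx": 0, "ry": 0, "rz": 0, "grip": 1}, {"tx": 0.17, "ty": 0.94, "tz": -1, "rx": 0, "ry": 0, "rz": 0, "grip": 1}]'

```text
time: 2.43
ee_pos: [0.4664, -0.0074, 0.15]
tcp_rot: [-3.126, -0.445, 1.404]
ft_force: [-0.5, -0.5, -0.4]
grip_width: 0.008
finger_force: 0.0
```

step_arm --targets '[{"tx": 0, "ty": 0, "tz": -0.3, "rx": 0, "ry": 0, "rz": 0, "grip": 1}, {"tx": 0, "ty": 0, "tz": -0.6, "rx": 0, "ry": 0, "rz": 0, "grip": 1}, {"tx": 0, "ty": 0, "tz": -0.7, "rx": 0, "ry": 0, "rz": 0, "grip": 1}]'

```text
time: 2.68
ee_pos: [0.4663, -0.0117, 0.079]
tcp_rot: [-3.124, -0.444, 1.397]
ft_force: [-1.0, 0.6, 0.0]
grip_width: 0.004
finger_force: 0.0
```

Run:
```python
from h import *
print(readout.state()['ee_pos'])
o=[cv2.resize(capture(n)[0][a:a+100,b:b+133],(532,400),interpolation=cv2.INTER_CUBIC)[:,:,::-1] for n,a,b in(('scene',160,190),('side',145,190))]
cv2.imwrite('pics/a.png',cv2.resize(np.hstack(o),(800,300)))
```

```text
[ 0.46628188 -0.01165765  0.07898947]
```

View pics/a.png

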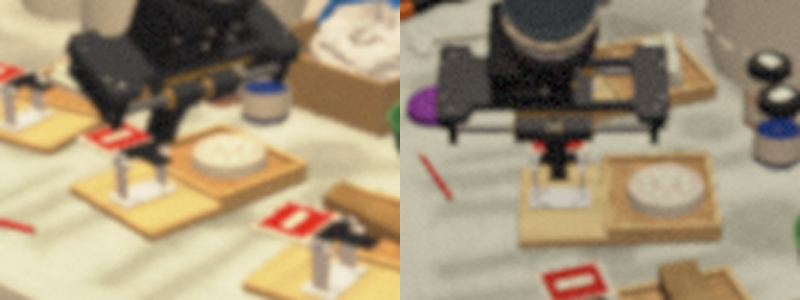

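The closed fingertips are right over the black tab, at about (150,145) in the left crop and (560,165) in the right. Pressing it down now.

step_arm --targets '[{"tx": 0.01, "ty": 0.05, "tz": 0, "rx": 0, "ry": 0, "rz": 0, "grip": 1}, {"tx": 0.01, "ty": 0.05, "tz": -0.05, "rx": 0, "ry": 0, "rz": 0, "grip": 1}, {"tx": 0.01, "ty": 0.05, "tz": -0.12, "rx": 0, "ry": 0, "rz": 0, "grip": 1}, {"tx": 0.01, "ty": 0.05, "tz": -0.18, "rx": 0, "ry": 0, "rz": 0, "grip": 1}, {"tx": 0.01, "ty": 0.05, "tz": -0.24, "rx": 0, "ry": 0, "rz": 0, "grip": 1}]'

```text
time: 3.2
ee_pos: [0.4698, -0.0053, 0.0585]
tcp_rot: [-3.132, -0.444, 1.403]
ft_force: [-0.1, -0.1, 0.5]
grip_width: 0.005
finger_force: 0.4
```

step_arm --targets '[{"tx": 0, "ty": 0, "tz": -0.05, "rx": 0, "ry": 0, "rz": 0, "grip": 1}, {"tx": 0, "ty": 0, "tz": -0.09, "rx": 0, "ry": 0, "rz": 0, "grip": 1}, {"tx": 0, "ty": 0, "tz": -0.13, "rx": 0, "ry": 0, "rz": 0, "grip": 1}, {"tx": 0, "ty": 0, "tz": -0.16, "rx": 0, "ry": 0, "rz": 0, "grip": 1}]'

```text
time: 3.53
ee_pos: [0.4694, -0.0048, 0.0422]
tcp_rot: [-3.13, -0.445, 1.403]
ft_force: [-0.0, 0.2, 0.9]
grip_width: 0.008
finger_force: 0.6
```

step_arm --targets '[{"tx": 0, "ty": 0, "tz": -0.05, "rx": 0, "ry": 0, "rz": 0, "grip": 1}, {"tx": 0, "ty": 0.01, "tz": -0.09, "rx": 0, "ry": 0, "rz": 0, "grip": 1}, {"tx": 0, "ty": 0.02, "tz": -0.13, "rx": 0, "ry": 0, "rz": 0, "grip": 1}, {"tx": 0, "ty": 0.03, "tz": -0.16, "rx": 0, "ry": 0, "rz": 0, "grip": 1}, {"tx": 0, "ty": 0.06, "tz": -0.16, "rx": 0, "ry": 0, "rz": 0, "grip": 1}]'

```text
time: 3.95
ee_pos: [0.4691, 0.0007, 0.0258]
tcp_rot: [-3.129, -0.444, 1.402]
ft_force: [-0.2, -1.4, -0.1]
grip_width: 0.004
finger_force: 0.3
```

Run:
```python
from h import *
print(readout.state()['ee_pos'])
o=[]
for n,a,b in(('scene',160,190),('side',145,190)):
    img,P=cloud(n);o.append(cv2.resize(img[a:a+100,b:b+133],(532,400),interpolation=cv2.INTER_CUBIC)[:,:,::-1])
    hsv=cv2.cvtColor(img,cv2.COLOR_RGB2HSV)
    red=((hsv[...,0]<8)|(hsv[...,0]>172))&(hsv[...,1]>110)&(P[...,2]>.045)&(P[...,0]<.55)&(P[...,0]>.4)&(abs(P[...,1])<.12)
    grn=(hsv[...,0]>40)&(hsv[...,0]<90)&(hsv[...,1]>90)&(P[...,2]>.045)&(P[...,0]<.55)&(P[...,0]>.4)&(abs(P[...,1])<.12)
    for m in(red,grn):
        if m.sum()>5:
            q=P[m];print(n,m.sum(),np.percentile(q,[4,50,96],axis=0).round(3).tolist())
cv2.imwrite('pics/b.png',cv2.resize(np.hstack(o),(800,300)))
```

```text
[0.46908676 0.00068058 0.02579791]
side 9 [[0.417, -0.09, 0.127], [0.44, -0.067, 0.136], [0.465, -0.062, 0.151]]
```

View pics/b.png

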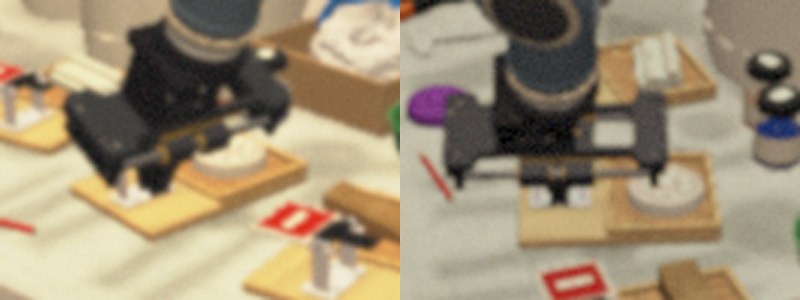

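The tab is now almost straight below the pin; the plate itself is hidden behind the gripper. I'll back off along the tool axis, go vertical, and cross over high to the +y side.

step_arm --targets '[{"tx": -0.02, "ty": -0.1, "tz": 0.1, "rx": 0, "ry": 0, "rz": 0, "grip": 1}, {"tx": -0.05, "ty": -0.3, "tz": 0.4, "rx": 0, "ry": 0, "rz": 0, "grip": 1}, {"tx": -0.08, "ty": -0.5, "tz": 0.8, "rx": 0, "ry": 0, "rz": 0, "grip": 1}, {"tx": -0.08, "ty": -0.5, "tz": 1, "rx": 0, "ry": 0, "rz": 0, "grip": 1}, {"tx": -0.08, "ty": -0.5, "tz": 1, "rx": 0, "ry": 0, "rz": 0, "grip": 1}]'

```text
time: 4.47
ee_pos: [0.4645, -0.0509, 0.1307]
tcp_rot: [-3.14, -0.441, 1.404]
ft_force: [0.8, 0.3, 0.5]
grip_width: 0.005
finger_force: 0.0
```

step_arm --targets '[{"tx": 0, "ty": 0, "tz": 0.3, "rx": -0.07, "ry": 0.01, "rz": 0, "grip": 1}, {"tx": 0, "ty": 0, "tz": 0.6, "rx": -0.14, "ry": 0.02, "rz": 0, "grip": 1}, {"tx": 0, "ty": 0, "tz": 0.8, "rx": -0.21, "ry": 0.03, "rz": 0, "grip": 1}, {"tx": 0, "ty": 0, "tz": 0.8, "rx": -0.28, "ry": 0.04, "rz": 0, "grip": 1}, {"tx": 0, "ty": 0, "tz": 0.8, "rx": -0.28, "ry": 0.04, "rz": 0, "grip": 1}]'

```text
time: 4.88
ee_pos: [0.4629, -0.043, 0.2085]
tcp_rot: [3.136, 0.001, 1.417]
ft_force: [0.1, 1.9, -0.2]
grip_width: 0.001
finger_force: 0.0
```

```bash
cat > look.py <<'E'
from h import *
import sys
print(readout.state()['ee_pos'],readout.state()['tcp_rot'])
o=[]
for n,a,b in(('scene',160,190),('side',145,190)):
    img,P=cloud(n);o.append(cv2.resize(img[a:a+100,b:b+133],(532,400),interpolation=cv2.INTER_CUBIC)[:,:,::-1])
    hsv=cv2.cvtColor(img,cv2.COLOR_RGB2HSV)
    box=(P[...,2]>.045)&(P[...,2]<.13)&(P[...,0]<.55)&(P[...,0]>.4)&(abs(P[...,1])<.12)&(hsv[...,1]>90)
    for nm,m in(('red',((hsv[...,0]<8)|(hsv[...,0]>172))&box),('grn',(hsv[...,0]>40)&(hsv[...,0]<90)&box)):
        if m.sum()>5:
            print(n,nm,m.sum(),np.percentile(P[m],[4,50,96],axis=0).round(3).tolist())
cv2.imwrite(sys.argv[1],cv2.resize(np.hstack(o),(800,300)))
E
python3 look.py pics/c.png
```

```text
[ 0.46289712 -0.04301799  0.20847934] [3.13649975e+00 9.37714950e-04 1.41683180e+00]
scene red 200 [[0.449, 0.016, 0.069], [0.468, 0.021, 0.088], [0.491, 0.026, 0.109]]
side red 209 [[0.452, 0.018, 0.072], [0.473, 0.023, 0.09], [0.495, 0.03, 0.111]]
```

View pics/c.png

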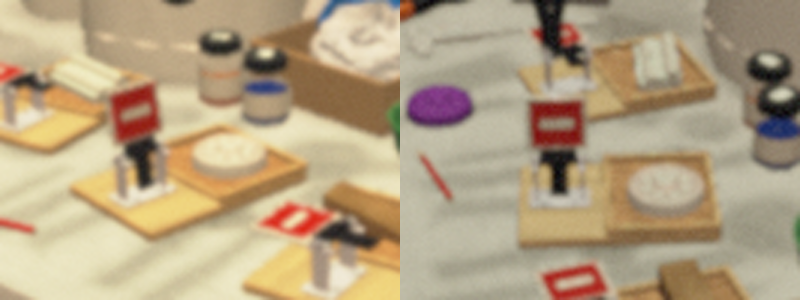

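The marker stands upright at about 82°, its red face showing at (135,112) left and (557,123) right. Everything else is undisturbed. Crossing over and coming down on the +y side.

step_arm --targets '[{"tx": 0.08, "ty": 0.35, "tz": 0, "rx": 0, "ry": 0, "rz": 0, "grip": 1}, {"tx": 0.16, "ty": 0.7, "tz": 0, "rx": 0, "ry": 0, "rz": 0, "grip": 1}, {"tx": 0.16, "ty": 1, "tz": 0, "rx": 0, "ry": 0, "rz": 0, "grip": 1}, {"tx": 0.16, "ty": 1, "tz": 0, "rx": 0, "ry": 0, "rz": 0, "grip": 1}]'

```text
time: 5.32
ee_pos: [0.4765, 0.0558, 0.2053]
tcp_rot: [-3.138, -0.005, 1.411]
ft_force: [-0.1, 0.3, 0.2]
grip_width: 0.007
finger_force: 0.0
```

step_arm --targets '[{"tx": 0, "ty": 0.05, "tz": -0.3, "rx": 0, "ry": 0, "rz": 0, "grip": 1}, {"tx": 0, "ty": 0.05, "tz": -0.6, "rx": 0, "ry": 0, "rz": 0, "grip": 1}, {"tx": 0, "ty": 0.05, "tz": -0.9, "rx": 0, "ry": 0, "rz": 0, "grip": 1}, {"tx": 0, "ty": 0.05, "tz": -1, "rx": 0, "ry": 0, "rz": 0, "grip": 1}, {"tx": 0, "ty": 0.05, "tz": -1, "rx": 0, "ry": 0, "rz": 0, "grip": 1}]'

```text
time: 5.73
ee_pos: [0.4746, 0.0536, 0.1032]
tcp_rot: [-3.133, 0.002, 1.402]
ft_force: [-0.3, 0.1, -0.2]
grip_width: 0.007
finger_force: 0.0
```

step_arm --targets '[{"tx": 0, "ty": -0.08, "tz": -0.1, "rx": 0, "ry": 0, "rz": 0, "grip": 1}, {"tx": -0.02, "ty": -0.15, "tz": -0.12, "rx": 0, "ry": 0, "rz": 0, "grip": 1}, {"tx": -0.03, "ty": -0.22, "tz": -0.12, "rx": 0, "ry": 0, "rz": 0, "grip": 1}, {"tx": -0.04, "ty": -0.29, "tz": -0.12, "rx": 0, "ry": 0, "rz": 0, "grip": 1}, {"tx": -0.05, "ty": -0.36, "tz": -0.12, "rx": 0, "ry": 0, "rz": 0, "grip": 1}]'

```text
time: 6.15
ee_pos: [0.4728, 0.019, 0.0954]
tcp_rot: [3.14, -0.0, 1.404]
ft_force: [0.4, 0.8, -0.4]
grip_width: 0.004
finger_force: 0.1
```

step_arm --targets '[{"tx": -0.01, "ty": -0.07, "tz": 0, "rx": 0, "ry": 0, "rz": 0, "grip": 1}, {"tx": -0.02, "ty": -0.14, "tz": 0, "rx": 0, "ry": 0, "rz": 0, "grip": 1}, {"tx": -0.03, "ty": -0.21, "tz": 0, "rx": 0, "ry": 0, "rz": 0, "grip": 1}, {"tx": -0.04, "ty": -0.28, "tz": 0, "rx": 0, "ry": 0, "rz": 0, "grip": 1}, {"tx": -0.06, "ty": -0.35, "tz": 0, "rx": 0, "ry": 0, "rz": 0, "grip": 1}]'

```text
time: 6.57
ee_pos: [0.4665, -0.0158, 0.0947]
tcp_rot: [3.141, -0.0, 1.405]
ft_force: [-0.1, 0.3, -0.1]
grip_width: 0.004
finger_force: 0.0
```

step_arm --targets '[{"tx": -0.01, "ty": -0.03, "tz": -0.06, "rx": 0, "ry": 0, "rz": 0, "grip": 1}, {"tx": -0.01, "ty": -0.05, "tz": -0.12, "rx": 0, "ry": 0, "rz": 0, "grip": 1}, {"tx": -0.01, "ty": -0.06, "tz": -0.18, "rx": 0, "ry": 0, "rz": 0, "grip": 1}, {"tx": -0.01, "ty": -0.06, "tz": -0.24, "rx": 0, "ry": 0, "rz": 0, "grip": 1}, {"tx": -0.01, "ty": -0.06, "tz": -0.3, "rx": 0, "ry": 0, "rz": 0, "grip": 1}]'

```text
time: 6.98
ee_pos: [0.4652, -0.0206, 0.0637]
tcp_rot: [-3.141, -0.0, 1.406]
ft_force: [-0.1, -0.6, 0.1]
grip_width: 0.006
finger_force: 0.0
```

step_arm --targets '[{"tx": 0, "ty": 0, "tz": -0.03, "rx": 0, "ry": 0, "rz": 0, "grip": 1}, {"tx": 0, "ty": 0, "tz": -0.05, "rx": 0, "ry": 0, "rz": 0, "grip": 1}]'

```text
time: 7.15
ee_pos: [0.4651, -0.0206, 0.0588]
tcp_rot: [-3.14, -0.0, 1.406]
ft_force: [-0.1, -0.4, -0.3]
grip_width: 0.005
finger_force: 0.0
```

step_arm --targets '[{"tx": 0, "ty": 0, "tz": 0.3, "rx": 0, "ry": 0, "rz": 0, "grip": 1}, {"tx": 0, "ty": 0, "tz": 0.6, "rx": 0, "ry": 0, "rz": 0, "grip": 1}, {"tx": 0, "ty": 0, "tz": 0.9, "rx": 0, "ry": 0, "rz": 0, "grip": 1}, {"tx": 0, "ty": 0, "tz": 1, "rx": 0, "ry": 0, "rz": 0, "grip": 1}]'

```text
time: 7.48
ee_pos: [0.4679, -0.0204, 0.1633]
tcp_rot: [3.135, -0.001, 1.406]
ft_force: [0.3, 0.4, 0.3]
grip_width: 0.003
finger_force: 0.0
```

step_arm --targets '[{"tx": 0, "ty": 0, "tz": 0.3, "rx": 0, "ry": 0, "rz": 0, "grip": 1}, {"tx": 0, "ty": 0, "tz": 0.6, "rx": 0, "ry": 0, "rz": 0, "grip": 1}, {"tx": 0, "ty": 0, "tz": 0.8, "rx": 0, "ry": 0, "rz": 0, "grip": 1}, {"tx": 0, "ty": 0, "tz": 0.8, "rx": 0, "ry": 0, "rz": 0, "grip": 1}, {"tx": 0, "ty": 0, "tz": 0.8, "rx": 0, "ry": 0, "rz": 0, "grip": 1}]'

```text
time: 7.9
ee_pos: [0.4658, -0.021, 0.24]
tcp_rot: [3.14, 0.0, 1.405]
ft_force: [-0.2, 0.2, -0.7]
grip_width: 0.006
finger_force: 0.0
```

```bash
python3 look.py pics/d.png
```

```text
[ 0.46580538 -0.02098739  0.24004414] [3.13952683e+00 2.42177268e-04 1.40519851e+00]
scene grn 6 [[0.446, -0.017, 0.055], [0.454, -0.007, 0.056], [0.459, -0.002, 0.058]]
side grn 21 [[0.448, -0.028, 0.055], [0.459, -0.011, 0.058], [0.487, -0.0, 0.06]]
```

View pics/d.png

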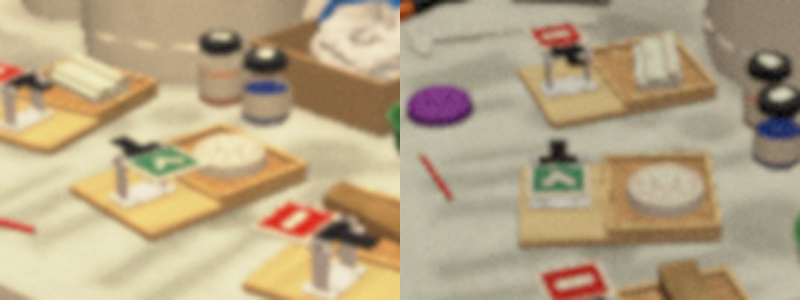

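The middle marker lies flat with its green face and white tick up, at (165,160) left and (557,180) right. Its plate is level at z ≈ 0.057. The other two are still red and nothing has shifted.

step_arm --targets '[{"tx": 0, "ty": 0, "tz": 0, "rx": 0, "ry": 0, "rz": 0, "grip": 1}, {"tx": 0, "ty": 0, "tz": 0, "rx": 0, "ry": 0, "rz": 0, "grip": 1}, {"tx": 0, "ty": 0, "tz": 0, "rx": 0, "ry": 0, "rz": 0, "grip": 1}, {"tx": 0, "ty": 0, "tz": 0, "rx": 0, "ry": 0, "rz": 0, "grip": 1}, {"tx": 0, "ty": 0, "tz": 0, "rx": 0, "ry": 0, "rz": 0, "grip": 1}]'

```text
time: 8.42
ee_pos: [0.4653, -0.021, 0.2392]
tcp_rot: [-3.141, -0.0, 1.405]
ft_force: [0.1, -0.3, -0.1]
grip_width: 0.005
finger_force: 0.0
```

```bash
python3 -c "
from h import *
print(job.hand_in())"
```

```text
the job is handed in; nothing more can be done
None
```

The rosette's tray (the middle one) now has its marker lying flat with green up, the other two are still on red, nothing else visibly moved, and the job was handed in at about 8.4 s (no verdict came back).

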